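# Zero the tester and probe two emergency lamps

### The arm

A 6-joint arm with a two-finger parallel gripper is mounted at the origin on the work surface. World frame = base frame: x ahead of the robot, y to its left, z up, the work surface at z = 0. Lengths are in m, angles in rad, forces in N, time in s.
With the tool pointing down it reaches from about 0.25 to 0.775 m from the base axis. Payload 4 kg.
Tool frame: the origin (TCP) lies at the very end of the fingers, on their centre line; the grasp point (between the pads) lies 19 mm behind it; z points along the fingers, y is the line along which they close (so a half turn about z gives the same grasp; the last joint's range is limited). The gripper opens to 94 mm and grips with 3 to 60 N. Pads are 16 mm wide; open, the fingers measure 119 mm over their backs; the gripper's body (75 mm by 177 mm) begins 78 mm behind the grasp point.
Start: joints at [-0.103, 0.087, 1.371, -0, 1.684, -0.103], TCP at [0.55, -0, 0.206] pointing down, gripper open.
Joint ranges: [-3.1, 3.1], [-0.76, 2.03], [0.27, 2.55], [-1.08, 4.22], [0.17, 2.65], [-2.57, 2.57]. Speed limits (rad/s): [2.79, 2.79, 3.14, 3.14, 3.14, 3.14].

### API

Orientations are given as [roll, pitch, yaw] about the fixed x, y, z axes, in that order (R = Rz(yaw) Ry(pitch) Rx(roll)).
In Python, from bench import robot gives the robot as it stands. The module is installed in compiled form; this text tells all that it offers.
- The arm moves only by the tool move_arm, never from a script. Its argument "deltas" is one flat list of numbers, 7 for each row, row after row: the turn, a rotation vector about the tool's x, y, z in rad, then the shift along the tool's x, y, z in cm, then the closure, from -1 (fully open) to 1 (shut). A call has 1 to 8 rows; each row is the pose to reach, as a shift and turn from the pose commanded when the call began, along the tool's axes at that moment; what a row does not reach only later rows make up. A row lasts 1/10 s, in which the tool goes at most 50 mm and 8.59 degrees, less where a joint would pass 70% of its speed; a pose out of reach is approached as far as the arm can. A call with a gripper value outside its range is refused whole. The fingers move at their own pace and stop on an object; the grip force is fixed at half the most. Time passes only in rows, so rows that repeat a pose let the fingers close. It gives the time, the measured TCP pose, the force, the opening and the grip force at its end, in the units of the state.
- robot.get_obs(): the state, without advancing time (a new reading comes with each control period).
- robot.snapshot(name): name is "scene" or "side" or "wrist"; returns a dict with "image" (480x640x3 uint8, red, green, blue), "depth" (480x640 float32, m along the optical axis (not along the pixel's ray), 0 where there is no reading), "fov_y" (degrees; the focal length in pixels is half the picture's height over the tangent of half this angle, whatever the lens; pixels are square), "cx", "cy" (the principal point, pixels), "D" ([k1, k2, p1, p2, k3] as OpenCV has them; the pictures are not rectified), "origin" and "orientation" of the camera in the world; the wrist camera has in their place "T_tool_cam" (4x4, takes a point from camera to tool coordinates, whose origin is the TCP and whose axes are the flange's). Camera axes: x right, y up, looking along -z (the intrinsics and any distortion apply to the point x, -y, -z); pixel columns grow to the right and rows downward; lengths in m; the calibration is good to about 2 mm. A picture is of the moment at which its call begins: read the wrist's pose just before it.
- robot.close_job(): hands the job in; it is judged then, once.
The state is a dict: "time": time; "joint_positions": joint angles; "qvel": joint speeds; "joint_torque": joint torques, N m; "tool_pos": TCP position; "ee_rot": TCP orientation; "wrist_force": force on the tool from outside, world axes, zero at the start; "wrist_torque": the same for the moment, N m; "width": finger opening in m; "finger_force": force on a finger pad.
Only numpy, scipy, OpenCV 4.12 (cv2) and the standard library are available. Lean on these libraries where they do the work, as an engineer would, in place of code of your own. Each camera call takes 0.05 s, during which the arm holds its last target. There are 200 camera calls.

### The job

Check the lamps before they are packed: turn the tester's knob until its pointer stands at the red zero mark, then take the green probe from its stand and press its tip gently onto the brass pad of the red lamp, then onto that of the blue lamp, each time holding it there for a moment with the probe square to the sloping face. Put the probe back upright in its stand; do not touch the yellow lamp or shift the other things on the table.

Things in the scene. Friction and masses are not known exactly. Their poses are not given: they have to be found in the camera images.
- probe: cordless test probe, loose, standing tip down in its stand. Origin: the very tip; z runs up along its axis to the handle. Rounded brass tip 6 mm across, steel stem 12 mm across up to 75 mm, black flange 32 mm across from 75 to 81 mm, green square handle 18 x 18 mm (sides along x and y) from 81 to 151 mm; about 90 g
- stand: probe stand, fixed: foot 72 mm across, aluminium tube 42 mm across, 84 mm tall, with an upright bore 23 mm across, open at the top. The probe's flange rests on the tube's rim. Origin: centre of the underside
- tester: grey tester box, fixed, 110 x 110 x 55 mm, with a black knob on a white dial on its top. Origin: centre of the underside; the red zero mark lies at the dial's edge toward the box's own +x; black ticks every 0.4 rad either side
- zero_knob (a joint): angle of the knob, rad, anticlockwise seen from above positive; 0 when the white pointer line on the knob points to the red zero mark; stops at -1.9 and 1.9; stays where it is left
- knob_grip (a point): on the knob's axis, 83.5 mm above the table, 6 mm below the top of the knob's grip bar. The bar is 44 mm long (along the pointer), 13 mm thick, from 62.5 to 89.5 mm above the table, on a skirt 48 mm across whose top is at 63.5 mm. x: along the pointer
- red_lamp: emergency lamp with a red plastic wedge-shaped body, fixed to the table; 100 mm deep, 90 mm wide. Its sloping face (35 deg from level) looks toward the lamp's own -x and rises from 30 mm to 79 mm height; behind it a white light dome and a wire handle reach 108 mm. Origin: centre of the underside, z up
- red_pad: round brass contact pad, 24 mm across, in the middle of the red lamp's sloping face, sprung: it gives up to 6 mm along its axis (1.5 N at first, about 5.5 N fully down). Origin: centre of its outer (touching) face; z: outward, square to the sloping face (35 deg from vertical)
- blue_lamp: emergency lamp with a blue plastic wedge-shaped body, fixed to the table; 100 mm deep, 90 mm wide. Its sloping face (35 deg from level) looks toward the lamp's own -x and rises from 30 mm to 79 mm height; behind it a white light dome and a wire handle reach 108 mm. Origin: centre of the underside, z up
- blue_pad: round brass contact pad, 24 mm across, in the middle of the blue lamp's sloping face, sprung: it gives up to 6 mm along its axis (1.5 N at first, about 5.5 N fully down). Origin: centre of its outer (touching) face; z: outward, square to the sloping face (35 deg from vertical)
- yellow_lamp: emergency lamp with a yellow plastic wedge-shaped body, fixed to the table; 100 mm deep, 90 mm wide. Its sloping face (35 deg from level) looks toward the lamp's own -x and rises from 30 mm to 79 mm height; behind it a white light dome and a wire handle reach 108 mm. Origin: centre of the underside, z up
- yellow_pad: round brass contact pad, 24 mm across, in the middle of the yellow lamp's sloping face, sprung: it gives up to 6 mm along its axis (1.5 N at first, about 5.5 N fully down). Origin: centre of its outer (touching) face; z: outward, square to the sloping face (35 deg from vertical)
- mug: white mug, 80 mm across, 90 mm tall, loose; bystander
- tape: roll of orange tape lying flat, 84 mm across, 36 mm high, loose; bystander
- tin: small open steel candle tin, 64 mm across, 38 mm tall, loose; bystander
- jar: amber jar, 60 mm across, 75 mm tall, loose; bystander
Things that resemble listed ones, but are neither listed nor needed, are in the scene too. What is shaped like the probe but pink is not meant. Leave any turquoise look-alike of the tester alone.

How it is judged:
By the outcome, as a careful person would: the job done as asked, in the order asked, and still so for the second after the job is handed in, with the robot touching nothing.
It also fails if it takes over 72 s, if anything falls off the work surface, if the arm or the gripper's body presses on something with over 40 N, if the wrist force passes 120 N, or if a joint passes its speed limit or range.

## Working session

There is one attempt and no reset: what is moved stays moved. The work goes in short steps, Python scripts to look and compute and a tool call to move; the robot and the scene stay as the last step left them, time stands still between calls to the robot, and variables do not carry over. Pictures are saved under pics/ and viewed, at most 13 in all, crops included, and the job is handed in when it is done.

Besides the shell and the picture viewer there is one more tool, called after "Call:" as a command line: name --argument value ..., lists and objects as JSON in quotes. move_arm: Moves the arm, as the interface text tells. Its arguments: {"type":"object","properties":{"deltas":{"type":"array","items":{"type":"number"}}},"required":["deltas"]}

```bash
mkdir -p pics
cat > h.py <<'E'
import numpy as np, cv2
from scipy.spatial.transform import Rotation as R
from bench import robot
def rot(o):
    o=np.array(o,float)
    return o if o.shape==(3,3) else R.from_euler('xyz',o).as_matrix() if o.size==3 else None
def snap(name,save=None):
    ob=robot.get_obs(); s=robot.snapshot(name)
    if 'T_tool_cam' in s:
        T=np.eye(4);T[:3,:3]=rot(ob['ee_rot']);T[:3,3]=ob['tool_pos'];T=T@np.array(s['T_tool_cam'])
    else:
        T=np.eye(4);T[:3,:3]=rot(s['orientation']);T[:3,3]=s['origin']
    s['T']=T; f=240/np.tan(np.radians(s['fov_y'])/2)
    s['K']=np.array([[f,0,s['cx']],[0,f,s['cy']],[0,0,1.]])
    if save: cv2.imwrite('pics/'+save,s['image'][:,:,::-1])
    return s
def rays(s,uv):
    p=cv2.undistortPoints(np.array(uv,float).reshape(-1,1,2),s['K'],np.array(s['D'],float))[:,0]
    return np.c_[p[:,0],-p[:,1],-np.ones(len(p))]
def world(s,uv):   # by depth
    uv=np.array(uv).reshape(-1,2); d=s['depth'][uv[:,1].astype(int),uv[:,0].astype(int)]
    return (rays(s,uv)*d[:,None])@s['T'][:3,:3].T+s['T'][:3,3]
def atz(s,uv,z):
    r=rays(s,uv)@s['T'][:3,:3].T;o=s['T'][:3,3]
    return o+r*((z-o[2])/r[:,2])[:,None]
def cloud(s):
    v,u=np.mgrid[:480,:640]; uv=np.c_[u.ravel(),v.ravel()]
    return world(s,uv).reshape(480,640,3)
E
python3 - <<'E'
from h import *
for n in('scene','side','wrist'):
    s=snap(n,n+'0.png'); print(n,s['fov_y'],s['cx'],s['cy'],s['D'],s['T'].round(3).tolist(),s.get('orientation'))
    d=s['depth'];print((d==0).mean(),d.max())
E
```

```text
scene 45.03349359406771 317.56069463704756 242.16886732591126 [-0.05297997  0.          0.          0.          0.        ] [[-0.088, -0.607, 0.79, 1.444], [0.996, -0.049, 0.074, 0.1], [-0.006, 0.793, 0.609, 0.834], [0.0, 0.0, 0.0, 1.0]] [0.91575793 0.00625102 1.65894108]
0.0042513020833333335 3.4858923
side 44.11196217378945 323.36362309737586 238.0341246662231 [-0.02471086  0.          0.          0.          0.        ] [[-0.997, 0.033, -0.075, 0.374], [-0.081, -0.578, 0.812, 1.294], [-0.017, 0.816, 0.578, 0.972], [0.0, 0.0, 0.0, 1.0]] [ 0.9539757   0.01657633 -3.06087587]
0.003961588541666667 3.7591548
wrist 63.29628829115425 317.77392507938015 241.81438616001535 [-0.0555065  0.         0.         0.         0.       ] [[1.0, -0.002, 0.002, 0.552], [0.002, 0.973, 0.23, 0.066], [-0.002, -0.23, 0.973, 0.385], [0.0, 0.0, 0.0, 1.0]] None
0.00470703125 0.4538588
```

View pics/scene0.png

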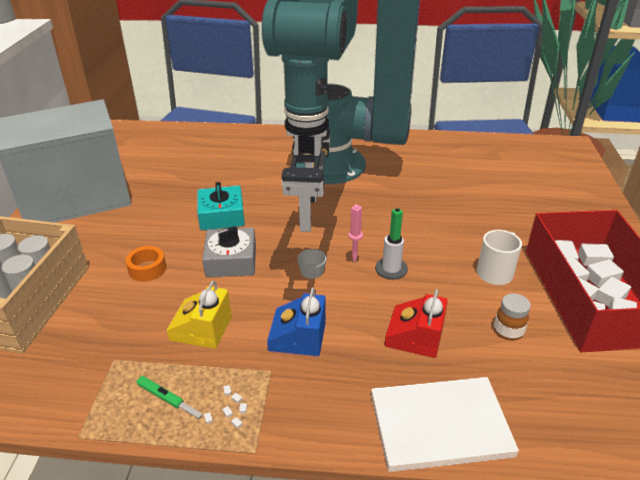

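View pics/side0.png

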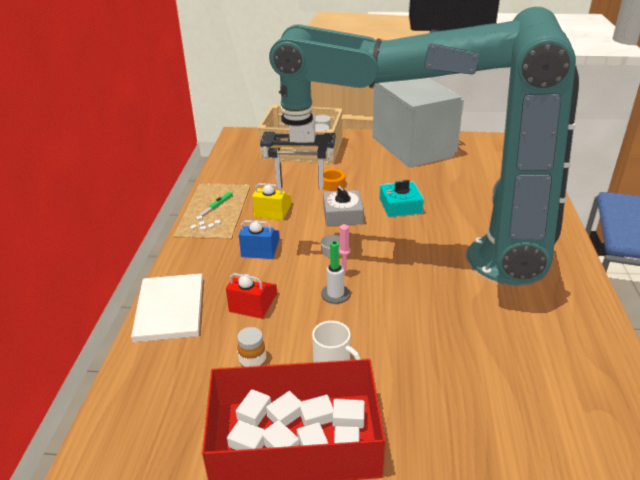

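The scene picture shows the green probe upright in its stand at (396,225)/(392,262), the grey tester at (230,250), and the red, blue and yellow lamps at (417,325), (298,325) and (200,317).

Things that could be mistaken:
- **Probe:** pink probe (356,232), green knife on the cork (165,392).
- **Tester:** turquoise box (220,205).
- **Lamps:** the yellow lamp.

By the description I choose the green upright probe in the aluminium stand and the grey box. I'll check both in one close crop.

```bash
cat > m.py <<'E'
from h import *
def meas(n):
    s=snap(n); P=cloud(s); hsv=cv2.cvtColor(s['image'],cv2.COLOR_RGB2HSV).astype(int); h,sa,v=hsv[...,0],hsv[...,1],hsv[...,2]
    X,Y,Z=P[...,0],P[...,1],P[...,2]
    box=(X>.25)&(X<.85)&(Y>-.4)&(Y<.5)&(Z>.012)&(Z<.3)
    masks=dict(red=((h<6)|(h>174))&(sa>150),blue=(h>105)&(h<125)&(sa>150),green=(h>50)&(h<75)&(sa>120)&(Z>.05))
    for k,m in masks.items():
        m=(m&box).astype(np.uint8)
        _,l,st,c=cv2.connectedComponentsWithStats(m)
        i=1+st[1:,4].argmax(); q=P[l==i]
        print(n,k,st[i].tolist(),'med',np.median(q,0).round(4),'min',np.percentile(q,2,0).round(3),'max',np.percentile(q,98,0).round(3))
        if k in('red','blue'):
            # sloping face: RANSAC planes with normal 35deg from vertical
            rng=np.random.default_rng(0);best=0
            for _ in range(800):
                a=q[rng.choice(len(q),3,False)];nn=np.cross(a[1]-a[0],a[2]-a[0]);L=np.linalg.norm(nn)
                if L<1e-5: continue
                nn/=L; nn*=np.sign(nn[2])
                if abs(np.degrees(np.arccos(nn[2]))-35)>8: continue
                inl=abs((q-a[0])@nn)<.002
                if inl.sum()>best: best=inl.sum();bi=inl
            f=q[bi];c0=f.mean(0);nn=np.linalg.svd(f-c0)[2][2];nn*=np.sign(nn[2])
            print('  face',len(f),nn.round(3),np.degrees(np.arccos(nn[2])).round(1),'facing yaw',np.arctan2(nn[1],nn[0]).round(3))
            x0,y0,w,hh=st[i][:4]; br=np.zeros_like(m,bool); br[y0:y0+hh,x0:x0+w]=True
            br&=(h>10)&(h<30)&(sa>90)&(v>90)&(Z>.03)&(Z<.09)
            b=P[br]; 
            if len(b): print('  pad n',len(b),np.median(b,0).round(4),b.mean(0).round(4),'height over face',((b-c0)@nn).mean().round(4))
    return s,P
if __name__=='__main__':
    s,P=meas('scene'); s2,P2=meas('side')
    im=s['image'][185:365,160:460,::-1]; im=cv2.resize(im,None,fx=2.6,fy=2.6,interpolation=3); cv2.imwrite('pics/c1.png',im)
    for nm,t in(('scene',P),):
        for uv in((230,268),(393,262),(396,212),(230,240),(300,265),(356,208)): print(uv,t[uv[1],uv[0]].round(3))
E
python3 m.py
```

```text
scene red [385, 294, 62, 61, 2120] med [0.6872 0.2124 0.0505] min [0.607 0.162 0.015] max [0.704 0.261 0.081]
  face 713 [-0.143 -0.57   0.809] 36.0 facing yaw -1.817
  pad n 116 [0.6492 0.1954 0.0621] [0.6473 0.1956 0.0612] height over face 0.0061
scene blue [268, 294, 57, 59, 2034] med [ 0.7111 -0.0068  0.051 ] min [ 0.632 -0.059  0.015] max [0.719 0.036 0.08 ]
  face 611 [-0.026 -0.575  0.818] 35.1 facing yaw -1.616
  pad n 104 [ 0.6732 -0.0299  0.063 ] [ 0.6725 -0.0305  0.0627] height over face 0.0071
scene green [390, 210, 13, 31, 292] med [0.4595 0.1713 0.1317] min [0.451 0.162 0.093] max [0.466 0.182 0.162]
side red [318, 359, 53, 37, 1558] med [0.4089 0.493  0.0646] min [0.365 0.485 0.014] max [0.457 0.5   0.111]
  face 93 [-0.233  0.782  0.578] 54.7 facing yaw 1.861
side blue [239, 227, 40, 31, 920] med [0.6644 0.0359 0.052 ] min [ 0.626 -0.017  0.014] max [0.713 0.043 0.081]
  face 87 [-0.029  0.485  0.874] 29.0 facing yaw 1.631
side green [330, 242, 9, 28, 213] med [0.4532 0.1801 0.1292] min [0.444 0.171 0.093] max [0.463 0.186 0.162]
(230, 268) [ 0.506 -0.178  0.028]
(393, 262) [0.471 0.173 0.039]
(396, 212) [0.459 0.17  0.162]
(230, 240) [ 0.459 -0.184  0.068]
(300, 265) [ 0.488 -0.028  0.031]
(356, 208) [0.435 0.088 0.151]
```

View pics/c1.png

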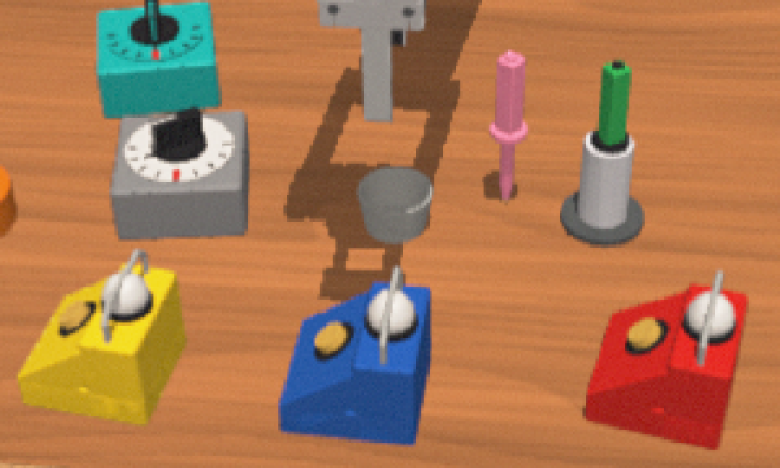

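View pics/wrist0.png

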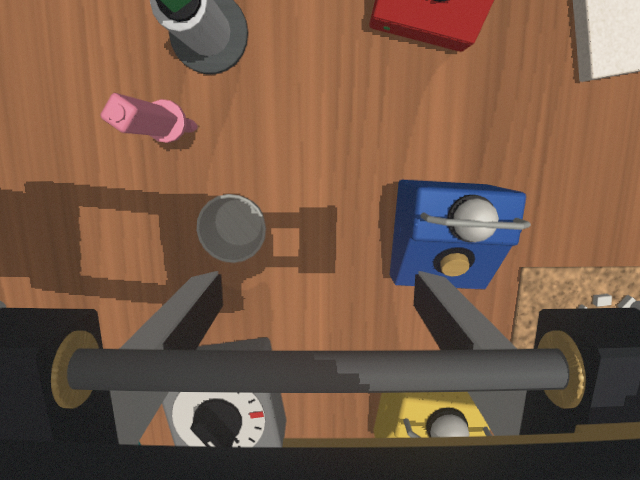

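The crop shows the green-handled probe in the aluminium stand at crop (612,140), the grey tester with a red mark toward the camera at (176,175), and pads on the left (-y) sides of the lamps. In the wrist view the knob is at (215,425) and the TCP lies around (318,275). Next I'll look at the knob from above.

```bash
cat > d.py <<'E'
from h import *
def delta(pos,Rt):   # row from present (measured) pose
    ob=robot.get_obs();R0=rot(ob['ee_rot'])
    rv=R.from_matrix(R0.T@Rt).as_rotvec(); t=R0.T@(np.array(pos)-ob['tool_pos'])*100
    return np.r_[rv.round(4),t.round(2)]
def state():
    o=robot.get_obs();print({k:np.round(o[k],4).tolist() for k in('time','joint_positions','tool_pos','ee_rot','wrist_force','width','finger_force')})
E
python3 - <<'E'
from d import *
state(); R0=rot(robot.get_obs()['ee_rot']);print(R0.round(3)); print(delta([.46,-.185,.206],R0))
E
```

```text
{'time': 0.25, 'joint_positions': [-0.1031, 0.0875, 1.3714, 0.0, 1.6836, -0.1031], 'tool_pos': [0.5498, 0.0, 0.2049], 'ee_rot': [-3.1406, -0.0001, 1.5708], 'wrist_force': [-0.5498, 0.3873, 0.7542], 'width': 0.094, 'finger_force': 0.0}
[[-0.     1.    -0.001]
 [ 1.     0.     0.   ]
 [ 0.    -0.001 -1.   ]]
[  0.     0.     0.   -18.5   -8.98  -0.1 ]
```

Call:
move_arm --deltas '[0,0,0,-5,-2.5,0,-1,0,0,0,-9,-4.5,0,-1,0,0,0,-13,-6.5,0,-1,0,0,0,-17,-8.5,0,-1,0,0,0,-18,-9,0,-1,0,0,0,-18,-9,0,-1,0,0,0,-18,-9,0,-1]'

```text
time: 0.95
tool_pos: [0.4604, -0.1793, 0.2055]
ee_rot: [3.141, -0.001, 1.571]
wrist_force: [0.9, 1.0, -1.3]
width: 0.0938
finger_force: 0.0
```

Run:
```python
from d import *
state(); s=snap('wrist','w1.png'); P=cloud(s); np.save('w1.npy',P)
h=cv2.cvtColor(s['image'],cv2.COLOR_RGB2HSV).astype(int)
Z=P[...,2]
top=(Z>.083)&(Z<.096)&(h[...,2]<130)&(abs(P[...,0]-.46)<.06)&(abs(P[...,1]+.185)<.06)
v,u=np.nonzero(top);print(len(u),u.mean(),v.mean()); q=atz(s,np.c_[u,v],.0895)[:,:2];c,sz,a=cv2.minAreaRect(q.astype(np.float32)*1000);print('bar',c,sz,a)
red=((h[...,0]<6)|(h[...,0]>174))&(h[...,1]>140)&(abs(Z-.057)<.01)
v,u=np.nonzero(red);print('red',len(u),u.mean(),v.mean(),atz(s,[[u.mean(),v.mean()]],.056))
box=(abs(Z-.055)<.006)&(abs(P[...,0]-.46)<.09)&(abs(P[...,1]+.185)<.09)
v,u=np.nonzero(box);q=atz(s,np.c_[u,v],.055)[:,:2];print('box',cv2.minAreaRect(q.astype(np.float32)*1000), Z[box].mean())
```

```text
{'time': 0.95, 'joint_positions': [-0.4869, -0.038, 1.4987, 0.0009, 1.6809, -0.487], 'tool_pos': [0.4604, -0.1793, 0.2055], 'ee_rot': [3.1411, -0.0008, 1.5711], 'wrist_force': [0.8668, 1.0473, -1.338], 'width': 0.0938, 'finger_force': 0.0}
876 305.0913242009132 247.42123287671234
bar (453.3533630371094, -189.5897216796875) (13.919525146484375, 46.06864929199219) 35.22835922241211
red 153 258.62091503267976 263.60130718954247 [[ 0.41005516 -0.21129129  0.056     ]]
box ((452.7001647949219, -188.7158203125), (108.96075439453125, 109.15330505371094), 8.815851211547852) 0.057076212194421654
```

View pics/w1.png

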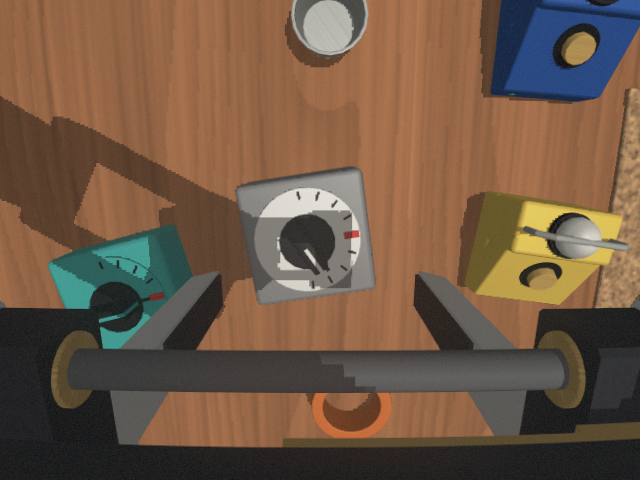

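The red mark is at (351,234), giving a zero direction of about +9°. The pointer line ends near (318,268), so the bar points at about -55° and the knob must turn by about +63.6°. I'll align across the bar and descend.

Call:
move_arm --deltas '[0,0,-0.14,-0.9,-0.7,3,0.1,0,0,-0.28,-0.9,-0.7,6,0.1,0,0,-0.42,-0.9,-0.7,8,0.1,0,0,-0.56,-0.9,-0.7,8,0.1,0,0,-0.614,-0.9,-0.7,8,0.1,0,0,-0.614,-0.9,-0.7,8,0.1]'

```text
time: 1.6
tool_pos: [0.4537, -0.1874, 0.1252]
ee_rot: [3.141, -0.001, 2.187]
wrist_force: [-0.3, 0.3, 0.8]
width: 0.0495
finger_force: 0.0
```

Run:
```python
from d import *
state(); s=snap('wrist','w2.png'); P=cloud(s)
h=cv2.cvtColor(s['image'],cv2.COLOR_RGB2HSV).astype(int)
Z=P[...,2]
top=(Z>.083)&(Z<.096)&(abs(P[...,0]-.453)<.03)&(abs(P[...,1]+.189)<.03)
v,u=np.nonzero(top);print(len(u)); q=atz(s,np.c_[u,v],.0895)[:,:2];print('bar',cv2.minAreaRect(q.astype(np.float32)*1000))
red=((h[...,0]<6)|(h[...,0]>174))&(h[...,1]>140)&(abs(Z-.057)<.01)&(abs(P[...,0]-.5)<.03)
v,u=np.nonzero(red);r=atz(s,np.c_[u,v],.056).mean(0);print('red',len(u),r,np.degrees(np.arctan2(r[1]+.189,r[0]-.453)))
yaw=np.radians(90+35.2);  # tool y at 35.2deg
print(rot(robot.get_obs()['ee_rot']).round(3))
```

```text
{'time': 1.6, 'joint_positions': [-0.5076, -0.014, 1.6352, 0.0005, 1.521, -1.1242], 'tool_pos': [0.4537, -0.1874, 0.1252], 'ee_rot': [3.1414, -0.0008, 2.1874], 'wrist_force': [-0.3106, 0.2692, 0.8186], 'width': 0.0495, 'finger_force': 0.0}
1662
bar ((452.7576904296875, -189.82211303710938), (12.624008178710938, 46.682830810546875), 34.84168243408203)
red 98 [ 0.49055859 -0.18502819  0.056     ] 6.036570031264351
[[-0.577  0.817  0.   ]
 [ 0.817  0.577  0.   ]
 [ 0.     0.    -1.   ]]
```

Call:
move_arm --deltas '[0,0,0,-0.1,-0.1,2,0.1,0,0,0,-0.1,-0.15,4,0.1,0,0,0,-0.1,-0.15,5.6,0.1,0,0,0,-0.1,-0.15,5.6,0.3,0,0,0,-0.1,-0.15,5.6,1,0,0,0,-0.1,-0.15,5.6,1,0,0,0,-0.1,-0.15,5.6,1,0,0,0,-0.1,-0.15,5.6,1]'

```text
time: 2.45
tool_pos: [0.4526, -0.1915, 0.0708]
ee_rot: [-3.141, 0.002, 2.185]
wrist_force: [-1.7, -1.4, 3.4]
width: 0.0129
finger_force: 30.0
```

Call:
move_arm --deltas '[0,0,-0.1,0,0,0,1,0,0,-0.2,0,0,0,1,0,0,-0.3,0,0,0,1,0,0,-0.4,0,0,0,1,0,0,-0.5,0,0,0,1,0,0,-0.58,0,0,0,1,0,0,-0.65,0,0,0,1,0,0,-0.7,0,0,0,1]'

```text
time: 3.25
tool_pos: [0.4536, -0.1901, 0.0708]
ee_rot: [3.14, 0.003, 2.887]
wrist_force: [1.2, 1.9, 3.2]
width: 0.0127
finger_force: 30.0
```

Call:
move_arm --deltas '[0,0,-0.1,0,0,0,1,0,0,-0.2,0,0,0,1,0,0,-0.3,0,0,0,1,0,0,-0.38,0,0,0,1,0,0,-0.41,0,0,0,1,0,0,-0.41,0,0,0,1,0,0,-0.41,0,0,0,1]'

```text
time: 3.95
tool_pos: [0.4536, -0.1891, 0.0708]
ee_rot: [3.139, 0.004, -2.989]
wrist_force: [0.5, 6.0, 4.7]
width: 0.0128
finger_force: 30.0
```

Call:
move_arm --deltas '[0,0,0,0,0,0,0.3,0,0,0,0,0,0,0.1,0,0,0,0,0,0,0.1,0,0,0,0,0,-4,0.1,0,0,0,0,0,-8,0.1,0,0,0,0,0,-12,0,0,0,0,0,0,-12,0]'

```text
time: 4.65
tool_pos: [0.4553, -0.1927, 0.1964]
ee_rot: [-3.133, 0.01, -2.989]
wrist_force: [1.5, -0.5, 1.2]
width: 0.047
finger_force: 0.0
```

```bash
cat > k.py <<'E'
from d import *
state(); s=snap('wrist','w3.png'); P=cloud(s); Z=P[...,2]
h=cv2.cvtColor(s['image'],cv2.COLOR_RGB2HSV).astype(int)
near=np.hypot(P[...,0]-.453,P[...,1]+.189)<.032
v,u=np.nonzero((Z>.083)&(Z<.096)&near);q=atz(s,np.c_[u,v],.0895)[:,:2];print('bar',len(u),cv2.minAreaRect(q.astype(np.float32)*1000))
red=((h[...,0]<6)|(h[...,0]>174))&(h[...,1]>120)&(abs(Z-.057)<.01)&(abs(P[...,0]-.5)<.03)
v,u=np.nonzero(red);r=atz(s,np.c_[u,v],.056).mean(0);print('red',len(u),u.mean(),v.mean(),r,np.degrees(np.arctan2(r[1]+.1892,r[0]-.453)))
v,u=np.nonzero((abs(Z-.055)<.006)&(abs(P[...,0]-.46)<.09)&(abs(P[...,1]+.185)<.09));q=atz(s,np.c_[u,v],.055)[:,:2];print('box',cv2.minAreaRect(q.astype(np.float32)*1000))
c=s['image'][130:430,120:520,::-1];cv2.imwrite('pics/k.png',cv2.resize(c,None,fx=2,fy=2,interpolation=3))
E
python3 k.py
```

```text
{'time': 4.65, 'joint_positions': [-0.5148, -0.0453, 1.5238, -0.0004, 1.6502, -2.2383], 'tool_pos': [0.4553, -0.1927, 0.1964], 'ee_rot': [-3.1332, 0.0099, -2.9889], 'wrist_force': [1.4631, -0.4929, 1.2487], 'width': 0.047, 'finger_force': 0.0}
bar 981 ((452.7431945800781, -189.83541870117188), (46.4058952331543, 12.27303409576416), 8.915046691894531)
red 73 324.1232876712329 269.6027397260274 [ 0.49160515 -0.18333836  0.056     ] 8.633600985608657
box ((452.2008361816406, -190.03851318359375), (107.26549530029297, 109.21023559570312), 8.874166488647461)
```

View pics/k.png

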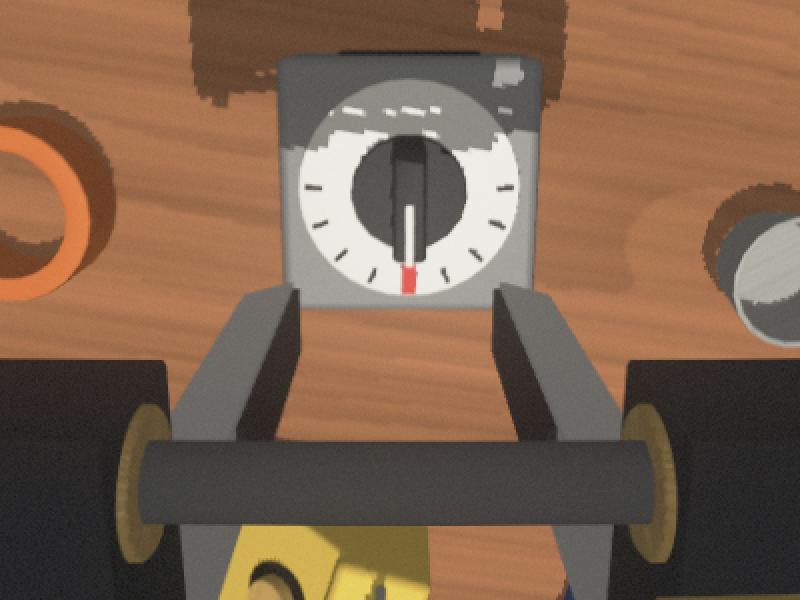

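The pointer line (410,235) now lies on the red mark (408,280); bar 8.9° against box 8.9°. Now to the probe.

Run:
```python
from d import *
Rt=np.array([[0,1,0],[1,0,0],[0,0,-1.]]); print(delta([.456,.174,.29],Rt)); print(delta([.456,0,.29],Rt))
```

```text
[ 1.3000e-03  8.4000e-03  1.7234e+00 -5.8200e+00  3.6090e+01 -9.8500e+00]
[ 1.3000e-03  8.4000e-03  1.7234e+00 -3.1700e+00  1.8890e+01 -9.7800e+00]
```

Call:
move_arm --deltas '[0,0,0.14,0,2,-4,-1,0,0,0.28,-0.5,6,-8,-1,0,0,0.42,-1.5,10,-9.8,-1,0,0,0.56,-2.5,14.5,-9.8,-1,0,0,0.7,-3.2,19,-9.8,-1,0,0,0.84,-4,23.5,-9.8,-1,0,0,0.98,-4.6,28,-9.8,-1,0,0,1.12,-5.2,32,-9.8,-1]'

```text
time: 5.5
tool_pos: [0.4547, 0.1207, 0.2854]
ee_rot: [-3.139, -0.001, 2.24]
wrist_force: [1.0, -0.6, -0.9]
width: 0.0941
finger_force: 0.0
```

Run:
```python
from d import *
state();Rt=np.array([[0,1,0],[1,0,0],[0,0,-1.]]); print(delta([.456,.174,.29],Rt))
```

```text
{'time': 5.5, 'joint_positions': [0.1391, -0.0901, 1.3909, -0.0004, 1.8438, -0.5299], 'tool_pos': [0.4547, 0.1207, 0.2854], 'ee_rot': [-3.1387, -0.0012, 2.2398], 'wrist_force': [1.0124, -0.5548, -0.8603], 'width': 0.0941, 'finger_force': 0.0}
[-3.20e-03 -2.00e-04  6.69e-01  4.10e+00  3.40e+00 -4.70e-01]
```

Call:
move_arm --deltas '[-0.003,0,0.14,2,1.7,-0.5,-1,-0.003,0,0.28,4.1,3.4,-0.5,-1,-0.003,0,0.42,4.1,3.4,-0.5,-1,-0.003,0,0.56,4.1,3.4,-0.5,-1,-0.003,0,0.669,4.1,3.4,-0.5,-1,-0.003,0,0.669,4.1,3.4,-0.5,-1,-0.003,0,0.669,4.1,3.4,-0.5,-1]'

```text
time: 6.2
tool_pos: [0.4561, 0.1723, 0.291]
ee_rot: [3.141, -0.0, 1.579]
wrist_force: [0.0, -0.8, -0.9]
width: 0.0941
finger_force: 0.0
```

```bash
cat > p.py <<'E'
from d import *
state(); s=snap('wrist','w4.png'); P=cloud(s); Z=P[...,2]
h=cv2.cvtColor(s['image'],cv2.COLOR_RGB2HSV).astype(int)
near=np.hypot(P[...,0]-.456,P[...,1]-.174)<.05
g=near&(abs(Z-.16)<.006);v,u=np.nonzero(g);q=atz(s,np.c_[u,v],.160)[:,:2]
print('top',len(u),u.mean(),v.mean(),np.median(Z[g]),cv2.minAreaRect(q.astype(np.float32)*1000))
g=near&(abs(Z-.087)<.006);v,u=np.nonzero(g);q=atz(s,np.c_[u,v],.087)[:,:2];print('rim',len(u),cv2.minEnclosingCircle(q.astype(np.float32)*1000))
near=np.hypot(P[...,0]-.456,P[...,1]-.174)<.06
g=near&(Z>.005)&(Z<.015)&(h[...,1]<90)
v,u=np.nonzero(g);q=atz(s,np.c_[u,v],.01)[:,:2]
print('foot',len(u),cv2.minEnclosingCircle(q.astype(np.float32)*1000))
cv2.imwrite('pics/p.png',s['image'][:,:,::-1])
E
python3 p.py
```

```text
{'time': 6.2, 'joint_positions': [0.2448, -0.0536, 1.3457, 0.0001, 1.8491, 0.2371], 'tool_pos': [0.4561, 0.1723, 0.291], 'ee_rot': [3.1413, -0.0002, 1.5786], 'wrist_force': [0.0497, -0.7972, -0.9424], 'width': 0.0941, 'finger_force': 0.0}
top 487 311.68788501026694 231.4229979466119 0.16126222829427617 ((452.8848876953125, 173.16387939453125), (18.30890655517578, 18.63376808166504), 33.84703826904297)
rim 683 ((451.12396240234375, 172.59986877441406), 20.765911102294922)
foot 1240 ((451.3648376464844, 171.61888122558594), 35.574649810791016)
```

View pics/w4.png

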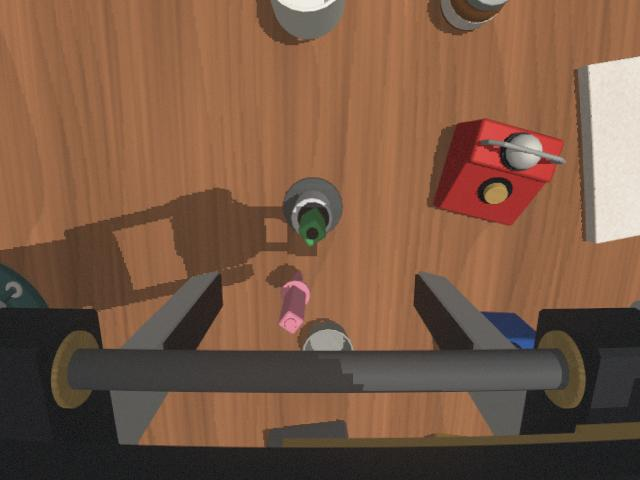

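The image shows the probe top at (312,231) and handle sides at about 34°; the stand is centred at (0.4513,0.172). The pink one at (293,320) and the tin at (327,343) are clear of the path. Now align and descend.

Call:
move_arm --deltas '[0,0,-0.14,0,-0.35,3,0,0,0,-0.28,0,-0.35,6,0,0,0,-0.42,0,-0.35,9,0,0,0,-0.56,0,-0.35,10,0,0,0,-0.583,0,-0.35,10,0,0,0,-0.583,0,-0.35,10,0]'

```text
time: 6.85
tool_pos: [0.4533, 0.1726, 0.1928]
ee_rot: [3.138, 0.001, 2.158]
wrist_force: [0.1, -0.1, -0.5]
width: 0.0496
finger_force: 0.0
```

```bash
python3 p.py
python3 - <<'E'
from d import *
a=np.radians(33.85);y=np.array([np.cos(a),np.sin(a),0]);z=np.array([0,0,-1.]);Rt=np.c_[np.cross(y,z),y,z]
print(delta([.4525,.1728,.115],Rt))
E
```

```text
{'time': 6.85, 'joint_positions': [0.2466, -0.0579, 1.5428, 0.0002, 1.6535, -0.3405], 'tool_pos': [0.4533, 0.1726, 0.1928], 'ee_rot': [3.1385, 0.0009, 2.158], 'wrist_force': [0.0554, -0.098, -0.492], 'width': 0.0496, 'finger_force': 0.0}
top 991 314.59031281533805 264.51362260343086 0.16124788610858543 ((452.3082580566406, 173.21156311035156), (17.824024200439453, 18.46587371826172), 33.6926383972168)
rim 1338 ((450.5381164550781, 172.24020385742188), 20.752988815307617)
foot 1891 ((451.1266784667969, 171.89479064941406), 35.5195426940918)
[ 4.60e-03  1.40e-03 -3.90e-03  9.00e-02 -1.30e-01  7.85e+00]
```

Call:
move_arm --deltas '[0.004,0,0,0.05,-0.1,3,0,0.004,0,0,0.05,-0.1,5.5,0,0.004,0,0,0.05,-0.1,7.5,0,0.004,0,0,0.05,-0.1,7.8,0,0.004,0,0,0.05,-0.1,7.8,0.3,0.004,0,0,0.05,-0.1,7.8,1,0.004,0,0,0.05,-0.1,7.8,1,0.004,0,0,0.05,-0.1,7.8,1]'

```text
time: 7.7
tool_pos: [0.4529, 0.1727, 0.1158]
ee_rot: [3.141, 0.002, 2.159]
wrist_force: [-2.0, -1.7, -0.9]
width: 0.0187
finger_force: 5.7
```

Call:
move_arm --deltas '[0,0,0,0,0,0,1,0,0,0,0,0,-1.5,1,0,0,0,0,0,-4,1,0,0,0,0,0,-7,1,0,0,0,0,0,-10,1,0,0,0,0,0,-12.5,1,0,0,0,0,0,-12.5,1,0,0,0,0,0,-12.5,1]'

```text
time: 8.5
tool_pos: [0.4523, 0.1728, 0.239]
ee_rot: [-3.141, 0.001, 2.16]
wrist_force: [-0.9, 0.8, -1.0]
width: 0.0179
finger_force: 30.0
```

```bash
cat > q.py <<'E'
from d import *
o=robot.get_obs();R0=rot(o['ee_rot']);t=np.array(o['tool_pos']);z=R0[:,2];print('tool z',z.round(3))
pads=dict(red=np.array([.648,.1955,.062]),blue=np.array([.6728,-.030,.0628]))
S={n:snap(n) for n in('scene','side','wrist')}
C={n:cloud(s) for n,s in S.items()}
for n,s in S.items():
    P=C[n];hsv=cv2.cvtColor(s['image'],cv2.COLOR_RGB2HSV).astype(int);h,sa,v=hsv[...,0],hsv[...,1],hsv[...,2]
    d=P-t; a=d@z; r=np.linalg.norm(d-a[...,None]*z,axis=-1)
    for lo,hi,nm in((.035,.098,'stem'),(-.03,.02,'handle')):
        m=(a>lo)&(a<hi)&(r<.02)
        if m.sum()>10:
            q=d[m]; print(n,nm,m.sum(),'offset tool xy mm',((q@R0)[:,:2].mean(0)*1000).round(1))
    m=(a>.02)&(a<.13)&(r<.012)
    if m.sum()>10: print(n,'tip at a=',a[m].max().round(4))
    for k,p in pads.items():
        m=(h>10)&(h<28)&(sa>90)&(v>80)&(np.linalg.norm(P-p,axis=-1)<.018)&(P[...,2]>.045)
        if m.sum()>20:
            vv,uu=np.nonzero(m);q=P[m];print(n,k,'brass',m.sum(),q.mean(0).round(4),'mid-extent',((q.max(0)+q.min(0))/2).round(4))
# footprints
for k,hm in(('red',lambda h:(h<6)|(h>174)),('blue',lambda h:(h>105)&(h<125))):
    Q=[]
    for n,s in S.items():
        P=C[n];hsv=cv2.cvtColor(s['image'],cv2.COLOR_RGB2HSV).astype(int)
        m=hm(hsv[...,0])&(hsv[...,1]>140)&(np.linalg.norm(P[...,:2]-pads[k][:2]-[0,.015],axis=-1)<.09)&(P[...,2]>.012)&(P[...,2]<.085)
        m=cv2.erode(m.astype(np.uint8),np.ones((2,2)))>0
        print(n,k,m.sum()); Q.append(P[m][:,:2])
    print(k,cv2.minAreaRect(np.vstack(Q).astype(np.float32)*1000))
E
python3 q.py
```

```text
tool z [-0.    -0.001 -1.   ]
scene stem 135 offset tool xy mm [-2.7  3.6]
scene handle 249 offset tool xy mm [-6.9  2.5]
scene tip at a= 0.1031
scene red brass 109 [0.6493 0.196  0.0623] mid-extent [0.6486 0.1966 0.0607]
scene blue brass 104 [ 0.673  -0.0305  0.0629] mid-extent [ 0.6706 -0.031   0.0627]
side stem 96 offset tool xy mm [4.3 3.6]
side handle 219 offset tool xy mm [8.  0.7]
side tip at a= 0.1053
wrist stem 58 offset tool xy mm [ 5.5 -0.1]
wrist handle 2183 offset tool xy mm [8.6 0.1]
wrist tip at a= 0.1038
wrist red brass 480 [0.6453 0.1971 0.0631] mid-extent [0.6492 0.1969 0.062 ]
scene red 1908
side red 1169
wrist red 7172
red ((651.9791870117188, 216.7336883544922), (103.5291748046875, 94.78756713867188), 77.5207748413086)
scene blue 1829
side blue 834
wrist blue 0
blue ((672.4129638671875, -7.055255889892578), (105.81834411621094, 93.73063659667969), 87.36174774169922)
```

Probe is straight in the grip (tip at about 106 mm below TCP). Now work out the red approach.

```bash
cat > t.py <<'E'
from d import *
L=.106
A=np.radians(33.85)
def target(yaw,pad,gap):
    n=np.array([np.sin(np.radians(35))*np.cos(yaw),np.sin(np.radians(35))*np.sin(yaw),np.cos(np.radians(35))])
    Rd=np.c_[np.cross([np.cos(A),np.sin(A),0],[0,0,-1]),[np.cos(A),np.sin(A),0],[0,0,-1.]]
    ax=np.cross([0,0,1],n);ax/=np.linalg.norm(ax)
    return np.array(pad)+(L+gap)*n, R.from_rotvec(ax*np.radians(35)).as_matrix()@Rd, n
RED=(-1.80,[.6485,.197,.062]);BLUE=(-1.617,[.6725,-.030,.0628])
E
python3 -c "
from t import *
p,Q,n=target(*RED,.06);print(p,delta(p,Q))"
```

```text
[0.62686725 0.10427638 0.19797924] [-4.511e-01  4.167e-01 -3.000e-03 -1.542e+01  1.082e+01  3.850e+00]
```

Call:
move_arm --deltas '[-0.08,0.07,0,-2.5,1.8,0,1,-0.16,0.14,0,-5,3.6,0,1,-0.24,0.21,0,-7.6,5.4,0.5,1,-0.31,0.28,0,-10.2,7.2,1,1,-0.39,0.36,0,-12.8,9,2,1,-0.451,0.417,-0.003,-15.4,10.8,3,1,-0.451,0.417,-0.003,-15.4,10.8,3.85,1,-0.451,0.417,-0.003,-15.4,10.8,3.85,1]'

```text
time: 9.45
tool_pos: [0.6262, 0.1038, 0.1963]
ee_rot: [2.671, -0.407, 2.257]
wrist_force: [-0.3, 0.3, -1.3]
width: 0.0178
finger_force: 30.0
```

```bash
cat > r.py <<'E'
from t import *
import sys
k=sys.argv[1]; yaw,pad=dict(red=RED,blue=BLUE)[k]; pad=np.array(pad)
state()
for n in('scene','side','wrist'):
    s=snap(n,k+'_'+n+'.png');P=cloud(s);hsv=cv2.cvtColor(s['image'],cv2.COLOR_RGB2HSV).astype(int);h,sa,v=hsv[...,0],hsv[...,1],hsv[...,2]
    o=robot.get_obs();R0=rot(o['ee_rot']);d=P-np.array(o['tool_pos']);q=d@R0
    st=(q[...,2]>.035)&(q[...,2]<.12)&(np.hypot(q[...,0],q[...,1])<.013)
    if st.sum()>10: print(n,'stem',st.sum(),(q[st].mean(0)*1000).round(1),'tip',q[st][:,2].max().round(4))
    m=(h>10)&(h<28)&(sa>90)&(v>80)&(np.linalg.norm(P-pad,axis=-1)<.020)&(P[...,2]>.045)&~st
    if m.sum()>20:
        b=P[m]; print(n,'brass',m.sum(),b.mean(0).round(4),'mid',((b.max(0)+b.min(0))/2).round(4))
    hm=((h<6)|(h>174)) if k=='red' else (h>105)&(h<125)
    nn=target(yaw,pad,0)[2]
    f=hm&(sa>140)&(abs((P-pad)@nn+.0065)<.005)&(np.linalg.norm(P-pad,axis=-1)<.06)
    if f.sum()>100:
        b=P[f];c=b.mean(0);e=np.linalg.svd(b-c,full_matrices=False)[2][2];e*=np.sign(e[2]);print(n,'face',f.sum(),e.round(3),'tilt',np.degrees(np.arccos(e[2])).round(1),'yaw',np.arctan2(e[1],e[0]).round(3),'pad over face',((pad-c)@e).round(4))
p,Q,n=target(yaw,pad,0.0);print('to contact',delta(p,Q))
E
python3 r.py red
```

```text
{'time': 9.45, 'joint_positions': [-0.2541, 0.198, 1.3905, 0.6115, 1.5742, -0.8462], 'tool_pos': [0.6262, 0.1038, 0.1963], 'ee_rot': [2.6712, -0.407, 2.2572], 'wrist_force': [-0.2643, 0.2682, -1.3049], 'width': 0.0178, 'finger_force': 29.9997}
scene stem 191 [-2.3  2.9 67.8] tip 0.1061
scene brass 112 [0.6495 0.1962 0.0624] mid [0.6473 0.1969 0.062 ]
scene face 879 [-0.131 -0.571  0.811] tilt 35.8 yaw -1.796 pad over face 0.006
side stem 138 [ 3.3  2.3 68.9] tip 0.1063
side face 127 [-0.151 -0.559  0.815] tilt 35.4 yaw -1.834 pad over face 0.0065
wrist stem 61 [ 5.1  0.3 82.5] tip 0.1036
wrist brass 551 [0.6462 0.195  0.0631] mid [0.6477 0.1962 0.0594]
wrist face 5540 [-0.129 -0.568  0.813] tilt 35.6 yaw -1.795 pad over face 0.006
to contact [ 3.10e-03  5.00e-04  3.80e-03 -2.40e-01 -2.70e-01  6.23e+00]
```

```bash
python3 -c "
import cv2
i=cv2.imread('pics/red_wrist.png');s=cv2.imread('pics/red_scene.png')[180:390,300:480];s=cv2.resize(s,(411,480));i=i[:,100:489]
import numpy as np;cv2.imwrite('pics/rc.png',np.hstack([i,s]))"
```

```text
(no output)
```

View pics/rc.png

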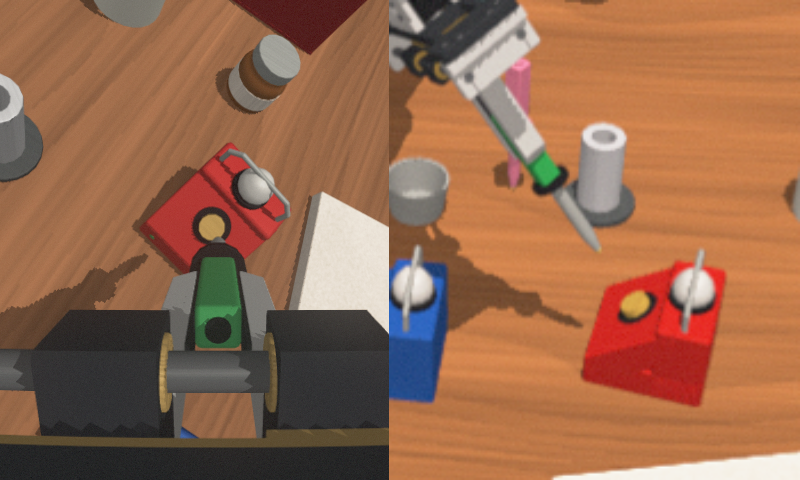

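The left half shows the brass pad (212,228) clear of the dome, right ahead of the probe. The right half shows the tip at (598,248) heading to the pad at (636,303). The fitted normal agrees (yaw -1.796). Approach slowly.

Call:
move_arm --deltas '[0.003,0,0.003,-0.2,-0.25,1.5,1,0.003,0,0.003,-0.2,-0.25,3,1,0.003,0,0.003,-0.2,-0.25,4.4,1,0.003,0,0.003,-0.2,-0.25,5.2,1,0.003,0,0.003,-0.2,-0.25,5.6,1,0.003,0,0.003,-0.2,-0.25,5.8,1,0.003,0,0.003,-0.2,-0.25,5.8,1,0.003,0,0.003,-0.2,-0.25,5.8,1]'

```text
time: 10.4
tool_pos: [0.635, 0.1343, 0.1523]
ee_rot: [2.668, -0.401, 2.258]
wrist_force: [0.6, -0.2, -0.6]
width: 0.018
finger_force: 30.0
```

```bash
python3 r.py red
```

```text
{'time': 10.4, 'joint_positions': [-0.1997, 0.2292, 1.4421, 0.614, 1.4699, -0.8529], 'tool_pos': [0.635, 0.1343, 0.1523], 'ee_rot': [2.6678, -0.4012, 2.2584], 'wrist_force': [0.6006, -0.1615, -0.5883], 'width': 0.018, 'finger_force': 29.9999}
scene stem 292 [-0.6  3.9 83.9] tip 0.1184
scene face 854 [-0.131 -0.569  0.812] tilt 35.7 yaw -1.798 pad over face 0.006
side stem 137 [ 4.2  3.4 70.5] tip 0.1142
side face 123 [-0.143 -0.561  0.815] tilt 35.4 yaw -1.82 pad over face 0.0067
wrist stem 629 [  4.4  -0.2 106.9] tip 0.1165
wrist brass 73 [0.637  0.1949 0.0611] mid [0.6388 0.1951 0.0583]
wrist face 7369 [-0.131 -0.566  0.814] tilt 35.5 yaw -1.798 pad over face 0.006
to contact [ 0.0011  0.0013 -0.0009  0.13   -0.01    0.47  ]
```

Call:
move_arm --deltas '[0,0,0,0.05,0,0.2,1,0,0,0,0.05,0,0.4,1,0,0,0,0.05,0,0.5,1,0,0,0,0.05,0,0.6,1,0,0,0,0.05,0,0.6,1,0,0,0,0.05,0,0.6,1]'

```text
time: 11.15
tool_pos: [0.6354, 0.1381, 0.1474]
ee_rot: [2.668, -0.401, 2.258]
wrist_force: [-0.6, -2.5, 1.4]
width: 0.0178
finger_force: 30.0
```

Call:
move_arm --deltas '[0,0,0,0,0,0.1,1,0,0,0,0,0,0.2,1,0,0,0,0,0,0.2,1,0,0,0,0,0,0.2,1,0,0,0,0,0,0.2,1,0,0,0,0,0,0.2,1,0,0,0,0,0,0.2,1,0,0,0,0,0,0.2,1]'

```text
time: 11.95
tool_pos: [0.6356, 0.1394, 0.1456]
ee_rot: [2.668, -0.402, 2.258]
wrist_force: [-0.0, -3.2, 3.4]
width: 0.0178
finger_force: 30.0
```

```bash
python3 r.py red | grep -v face
python3 - <<'E'
import cv2
cv2.imwrite('pics/rz.png',cv2.resize(cv2.imread('pics/red_scene.png')[220:370,370:470],(400,600),interpolation=2))
E
```

```text
{'time': 11.95, 'joint_positions': [-0.1911, 0.2343, 1.4498, 0.615, 1.4548, -0.8532], 'tool_pos': [0.6356, 0.1394, 0.1456], 'ee_rot': [2.668, -0.4015, 2.2584], 'wrist_force': [-0.0087, -3.2095, 3.3841], 'width': 0.0178, 'finger_force': 30.0008}
scene stem 251 [-0.7  3.6 78.5] tip 0.1101
side stem 126 [ 3.7  3.1 66.4] tip 0.1065
wrist stem 592 [  4.6  -0.3 103.2] tip 0.1085
wrist brass 46 [0.6378 0.1949 0.0556] mid [0.6395 0.1964 0.056 ]
to contact [ 0.0009  0.001  -0.0009  0.07   -0.     -0.37  ]
```

View pics/rz.png

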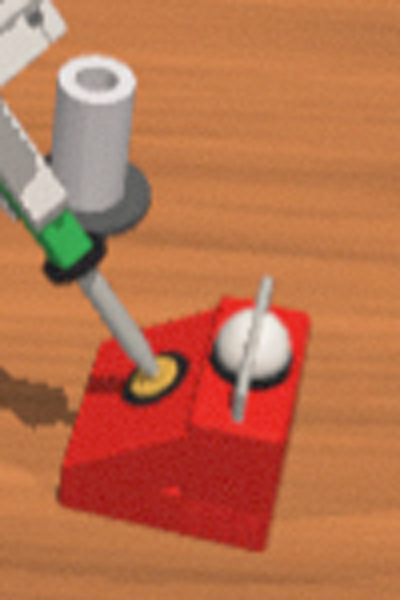

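The tip (155,373) is on the red pad (157,378), square to the face, with about 4.6 N along the normal. I'll hold a little longer, then withdraw along the axis.

Call:
move_arm --deltas '[0,0,0,0,0,0,1,0,0,0,0,0,0,1,0,0,0,0,0,0,1,0,0,0,0,0,0,1,0,0,0,0,0,-1,1,0,0,0,0,0,-3.5,1,0,0,0,0,0,-7,1,0,0,0,0,0,-9,1]'

```text
time: 12.9
tool_pos: [0.6222, 0.0887, 0.2199]
ee_rot: [2.671, -0.404, 2.259]
wrist_force: [-0.1, -0.1, -0.3]
width: 0.018
finger_force: 30.0
```

```bash
python3 -c "
from t import *
state()
p,Q,n=target(*BLUE,.06);print(p,delta(p,Q))"
```

```text
{'time': 12.9, 'joint_positions': [-0.2801, 0.1838, 1.3593, 0.6103, 1.6248, -0.8446], 'tool_pos': [0.6222, 0.0887, 0.2199], 'ee_rot': [2.6705, -0.4037, 2.2592], 'wrist_force': [-0.0726, -0.0561, -0.2628], 'width': 0.018, 'finger_force': 29.9999}
[ 0.66810234 -0.12511208  0.19877924] [  0.0764   0.0686   0.0317 -18.69    -6.37    -9.63  ]
```

Call:
move_arm --deltas '[0,0,0,2,2.1,-4.1,1,0.02,0.02,0.01,-1.5,1,-6,1,0.04,0.035,0.015,-5,-0.4,-7.5,1,0.06,0.05,0.02,-9,-1.6,-10,1,0.076,0.069,0.032,-13,-2.9,-12,1,0.076,0.069,0.032,-16.7,-4.3,-13.7,1,0.076,0.069,0.032,-18.7,-6.4,-11,1,0.076,0.069,0.032,-18.7,-6.4,-9.6,1]'

```text
time: 13.7
tool_pos: [0.6666, -0.1268, 0.1909]
ee_rot: [2.752, -0.489, 2.252]
wrist_force: [-0.7, 0.3, -2.0]
width: 0.0175
finger_force: 30.0
```

```bash
python3 r.py blue
```

```text
{'time': 13.7, 'joint_positions': [-0.54, 0.5332, 0.9606, 0.5678, 1.9173, -0.9988], 'tool_pos': [0.6666, -0.1268, 0.1909], 'ee_rot': [2.7519, -0.4887, 2.2515], 'wrist_force': [-0.6776, 0.3013, -1.9624], 'width': 0.0175, 'finger_force': 29.9992}
scene stem 195 [-2.8  2.8 65. ] tip 0.1036
scene brass 105 [ 0.6724 -0.0304  0.0626] mid [ 0.6684 -0.0312  0.0616]
scene face 771 [-0.018 -0.59   0.807] tilt 36.2 yaw -1.602 pad over face 0.0065
side stem 105 [ 2.7  1.9 68.7] tip 0.1078
wrist stem 60 [ 5.2 -0.6 83.7] tip 0.1058
wrist brass 534 [ 0.6695 -0.0321  0.0634] mid [ 0.671  -0.031   0.0599]
wrist face 5273 [-0.026 -0.583  0.812] tilt 35.7 yaw -1.616 pad over face 0.0064
to contact [ 5.00e-04 -4.40e-03 -3.00e-04 -1.40e-01 -5.00e-02  5.65e+00]
```

Call:
move_arm --deltas '[0,-0.004,0,-0.1,-0.15,1.5,1,0,-0.004,0,-0.1,-0.15,3,1,0,-0.004,0,-0.1,-0.15,4,1,0,-0.004,0,-0.1,-0.15,4.7,1,0,-0.004,0,-0.1,-0.15,5.1,1,0,-0.004,0,-0.1,-0.15,5.1,1,0,-0.004,0,-0.1,-0.15,5.1,1]'

```text
time: 14.55
tool_pos: [0.6699, -0.097, 0.1554]
ee_rot: [2.745, -0.474, 2.257]
wrist_force: [-0.5, 0.4, 0.0]
width: 0.0179
finger_force: 30.0
```

```bash
sed -i 's/BLUE=.*/BLUE=(-1.612,[.6715,-.031,.0625])/' t.py; python3 r.py blue
```

```text
{'time': 14.55, 'joint_positions': [-0.502, 0.5133, 1.0572, 0.5608, 1.8199, -1.019], 'tool_pos': [0.6699, -0.097, 0.1554], 'ee_rot': [2.7451, -0.4739, 2.2569], 'wrist_force': [-0.5491, 0.352, 0.0076], 'width': 0.0179, 'finger_force': 29.9999}
scene stem 297 [ 0.6  3.6 82.8] tip 0.1199
scene face 741 [-0.02  -0.59   0.807] tilt 36.2 yaw -1.605 pad over face 0.0069
side stem 97 [ 4.6  3.6 66.4] tip 0.1011
wrist stem 587 [  4.2  -0.8 110. ] tip 0.12
wrist brass 111 [ 0.6625 -0.0312  0.0628] mid [ 0.6704 -0.0309  0.0595]
wrist face 6760 [-0.026 -0.589  0.808] tilt 36.1 yaw -1.615 pad over face 0.0067
to contact [ 0.0055  0.0079  0.0009  0.16   -0.04    0.83  ]
```

Call:
move_arm --deltas '[0.005,0.008,0,0.1,0,0.3,1,0.005,0.008,0,0.1,0,0.6,1,0.005,0.008,0,0.1,0,0.8,1,0.005,0.008,0,0.1,0,0.9,1,0.005,0.008,0,0.1,0,0.9,1,0.005,0.008,0,0.1,0,0.9,1]'

```text
time: 15.3
tool_pos: [0.6696, -0.0914, 0.1485]
ee_rot: [2.749, -0.481, 2.26]
wrist_force: [-0.9, -1.8, 0.8]
width: 0.018
finger_force: 30.0
```

```bash
python3 r.py blue | grep -v face
python3 - <<'E'
import cv2
cv2.imwrite('pics/bz.png',cv2.resize(cv2.imread('pics/blue_scene.png')[220:370,245:345],(400,600),interpolation=2))
E
```

```text
{'time': 15.3, 'joint_positions': [-0.4946, 0.5181, 1.0653, 0.5603, 1.8141, -1.0197], 'tool_pos': [0.6696, -0.0914, 0.1485], 'ee_rot': [2.7486, -0.4809, 2.2601], 'wrist_force': [-0.8789, -1.7676, 0.7721], 'width': 0.018, 'finger_force': 30.0003}
scene stem 285 [-0.   3.9 79.7] tip 0.1135
side stem 90 [ 3.7  3.3 64.1] tip 0.0918
wrist stem 611 [ 4.70e+00 -1.00e-01  1.04e+02] tip 0.1125
wrist brass 36 [ 0.6606 -0.0346  0.059 ] mid [ 0.6619 -0.0335  0.0595]
to contact [ 0.0002 -0.0003  0.001   0.05   -0.04   -0.11  ]
```

Call:
move_arm --deltas '[0,0,0,0,0,0.1,1,0,0,0,0,0,0.2,1,0,0,0,0,0,0.25,1,0,0,0,0,0,0.25,1,0,0,0,0,0,0.25,1,0,0,0,0,0,0.25,1,0,0,0,0,0,0.25,1,0,0,0,0,0,0.25,1]'

```text
time: 16.25
tool_pos: [0.6697, -0.0897, 0.1461]
ee_rot: [2.749, -0.481, 2.26]
wrist_force: [-0.2, -2.3, 3.2]
width: 0.018
finger_force: 30.0
```

```bash
python3 r.py blue | grep -v face
python3 - <<'E'
import cv2
cv2.imwrite('pics/bz.png',cv2.resize(cv2.imread('pics/blue_scene.png')[220:370,245:345],(400,600),interpolation=2))
E
```

```text
{'time': 16.25, 'joint_positions': [-0.4926, 0.5182, 1.0701, 0.5604, 1.8093, -1.0204], 'tool_pos': [0.6697, -0.0897, 0.1461], 'ee_rot': [2.7487, -0.4814, 2.2602], 'wrist_force': [-0.2463, -2.2786, 3.2289], 'width': 0.018, 'finger_force': 30.0007}
scene stem 264 [ 0.2  4.  78. ] tip 0.1113
side stem 84 [ 3.8  3.3 61.8] tip 0.0889
wrist stem 589 [  4.7  -0.3 103.2] tip 0.1093
wrist brass 27 [ 0.6611 -0.0347  0.056 ] mid [ 0.662  -0.0339  0.0555]
to contact [ 1.0e-04 -7.0e-04  9.0e-04  5.0e-02 -4.0e-02 -3.9e-01]
```

View pics/bz.png

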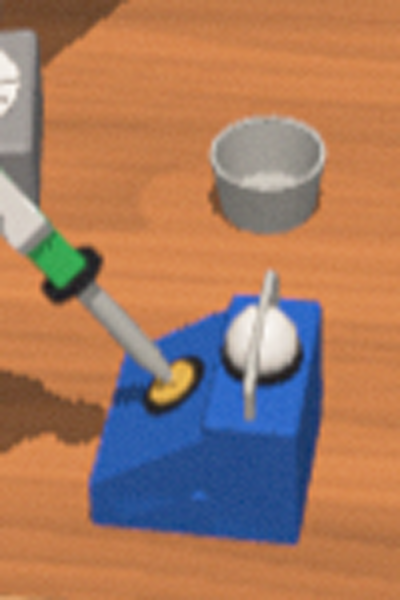

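The tip (167,377) is on the blue pad (174,383) with about 4 N, pressed about 4 mm. Hold, then withdraw.

Call:
move_arm --deltas '[0,0,0,0,0,0,1,0,0,0,0,0,0,1,0,0,0,0,0,0,1,0,0,0,0,0,0,1,0,0,0,0,0,-1,1,0,0,0,0,0,-4,1,0,0,0,0,0,-8,1,0,0,0,0,0,-12,1]'

```text
time: 17.2
tool_pos: [0.6658, -0.1579, 0.2443]
ee_rot: [2.75, -0.486, 2.262]
wrist_force: [0.0, -0.7, -0.6]
width: 0.0176
finger_force: 30.0
```

```bash
python3 -c "
from t import *
state()
Rd=np.c_[np.cross([np.cos(A),np.sin(A),0],[0,0,-1]),[np.cos(A),np.sin(A),0],[0,0,-1.]]
R0=rot(robot.get_obs()['ee_rot']);print(R0.round(3))
for p in([.60,.0,.29],[.52,.10,.29],[.4515,.172,.25]):print(delta(p,Rd))"
```

```text
{'time': 17.2, 'joint_positions': [-0.5751, 0.5616, 0.8139, 0.5857, 2.0382, -0.9705], 'tool_pos': [0.6658, -0.1579, 0.2443], 'ee_rot': [2.7502, -0.4863, 2.2618], 'wrist_force': [0.0428, -0.6713, -0.5725], 'width': 0.0176, 'finger_force': 29.9995}
[[-0.563  0.826  0.019]
 [ 0.681  0.452  0.576]
 [ 0.467  0.337 -0.817]]
[ 3.590e-01 -4.984e-01  1.900e-03  1.660e+01  3.240e+00  5.240e+00]
[ 3.590e-01 -4.984e-01  1.900e-03  2.792e+01  1.150e+00  1.085e+01]
[ 3.590e-01 -4.984e-01  1.900e-03  3.482e+01 -2.610e+00  1.813e+01]
```

Call:
move_arm --deltas '[0.07,-0.1,0,4.1,0.8,1,1,0.14,-0.2,0,8.2,1.6,2,1,0.21,-0.3,0,12.4,2.4,3.5,1,0.28,-0.39,0,16.6,3.2,5.2,1,0.359,-0.498,0.002,20.4,2.5,7,1,0.359,-0.498,0.002,24.2,1.8,9,1,0.359,-0.498,0.002,28,1.1,10.8,1,0.359,-0.498,0.002,28,1.1,10.8,1]'

```text
time: 18.0
tool_pos: [0.5168, 0.1046, 0.2901]
ee_rot: [3.14, 0.0, 2.167]
wrist_force: [-1.0, 0.0, -0.7]
width: 0.0177
finger_force: 30.0
```

```bash
python3 -c "
from t import *
state()
Rd=np.c_[np.cross([np.cos(A),np.sin(A),0],[0,0,-1]),[np.cos(A),np.sin(A),0],[0,0,-1.]]
for p in([.4515,.172,.29],[.4515,.172,.24]):print(delta(p,Rd))"
```

```text
{'time': 18.0, 'joint_positions': [0.0921, 0.0344, 1.2603, 0.0001, 1.8457, -0.5041], 'tool_pos': [0.5168, 0.1046, 0.2901], 'ee_rot': [3.1404, 0.0005, 2.1671], 'wrist_force': [-1.0226, 0.0298, -0.6537], 'width': 0.0177, 'finger_force': 30.0001}
[ 1.20e-03  5.00e-04  5.50e-03  9.24e+00 -1.62e+00  0.00e+00]
[ 1.20e-03  5.00e-04  5.50e-03  9.24e+00 -1.62e+00  5.00e+00]
```

Call:
move_arm --deltas '[0.001,0,0.005,3.1,-0.5,0,1,0.001,0,0.005,6.2,-1,0,1,0.001,0,0.005,9.2,-1.6,1,1,0.001,0,0.005,9.2,-1.6,3.5,1,0.001,0,0.005,9.2,-1.6,5.5,1,0.001,0,0.005,9.2,-1.6,5.5,1,0.001,0,0.005,9.2,-1.6,5.5,1]'

```text
time: 18.7
tool_pos: [0.4562, 0.167, 0.2336]
ee_rot: [-3.14, 0.003, 2.154]
wrist_force: [-0.0, -0.3, -0.5]
width: 0.0177
finger_force: 30.0
```

```bash
cat > e.py <<'E'
from t import *
state()
o=robot.get_obs();R0=rot(o['ee_rot']);t=np.array(o['tool_pos'])
for n in('scene','side'):
    s=snap(n,'e_'+n+'.png');P=cloud(s);q=(P-t)@R0
    # stem surface world centroid vs tube surface centroid seen by same camera
    a=(q[...,2]>.04)&(q[...,2]<.095)&(np.hypot(q[...,0],q[...,1])<.02)
    b=(P[...,2]>.03)&(P[...,2]<.075)&(np.hypot(P[...,0]-.4515,P[...,1]-.172)<.03)
    c=s['T'][:2,3]-t[:2];c/=np.linalg.norm(c);k=np.pi/4
    u,v=P[a][:,:2].mean(0)-c*.006*k,P[b][:,:2].mean(0)-c*.021*k
    print(n,a.sum(),b.sum(),'probe axis',u.round(4),'tube axis',v.round(4),'tip z',P[a][:,2].min().round(3))
    print('  axis top/bottom',[(q[a&(q[...,2]>lo)&(q[...,2]<lo+.02)].mean(0)*1000).round(1).tolist() for lo in(.04,.075)])
Rd=np.c_[np.cross([np.cos(A),np.sin(A),0],[0,0,-1]),[np.cos(A),np.sin(A),0],[0,0,-1.]]
print(delta([.4515,.172,.115],Rd))
E
python3 e.py;python3 - <<'E'
import cv2,numpy as np
a=cv2.imread('pics/e_scene.png')[180:290,345:445];b=cv2.imread('pics/e_side.png')[210:320,285:385]
cv2.imwrite('pics/ez.png',cv2.resize(np.hstack([a,b]),None,fx=4,fy=4,interpolation=2))
E
```

```text
{'time': 18.7, 'joint_positions': [0.2366, -0.0599, 1.4643, -0.0033, 1.7374, -0.347], 'tool_pos': [0.4562, 0.167, 0.2336], 'ee_rot': [-3.1403, 0.003, 2.1538], 'wrist_force': [-0.013, -0.3266, -0.4727], 'width': 0.0177, 'finger_force': 29.9997}
scene 121 328 probe axis [0.4564 0.167 ] tube axis [0.4486 0.1711] tip z 0.139
  axis top/bottom [[-2.9, 4.1, 49.8], [-2.7, 4.2, 83.2]]
side 89 252 probe axis [0.4585 0.1679] tube axis [0.452  0.1694] tip z 0.141
  axis top/bottom [[3.8, 4.6, 49.7], [3.8, 4.7, 82.7]]
[ 2.000e-03  4.300e-03 -7.900e-03  7.600e-01 -2.300e-01  1.201e+01]
```

Call:
move_arm --deltas '[0.002,0.004,-0.008,0.72,-0.15,1,1,0.002,0.004,-0.008,0.72,-0.15,2,1,0.002,0.004,-0.008,0.72,-0.15,2,1,0.002,0.004,-0.008,0.72,-0.15,2,1,0.002,0.004,-0.008,0.72,-0.15,2,1]'

```text
time: 19.3
tool_pos: [0.4513, 0.1726, 0.2141]
ee_rot: [-3.141, 0.0, 2.162]
wrist_force: [-0.1, -0.0, -0.5]
width: 0.0177
finger_force: 30.0
```

```bash
python3 e.py;python3 - <<'E'
import cv2,numpy as np
a=cv2.imread('pics/e_scene.png')[180:290,345:445];b=cv2.imread('pics/e_side.png')[210:320,285:385]
cv2.imwrite('pics/ez.png',cv2.resize(np.hstack([a,b]),None,fx=4,fy=4,interpolation=2))
E
```

```text
{'time': 19.3, 'joint_positions': [0.2481, -0.0633, 1.5059, -0.0004, 1.7, -0.3435], 'tool_pos': [0.4513, 0.1726, 0.2141], 'ee_rot': [-3.1405, 0.0, 2.1624], 'wrist_force': [-0.0994, -0.0087, -0.451], 'width': 0.0177, 'finger_force': 29.9998}
scene 119 333 probe axis [0.4509 0.1726] tube axis [0.4485 0.1711] tip z 0.12
  axis top/bottom [[-2.5, 3.5, 49.6], [-2.6, 3.5, 83.6]]
side 100 257 probe axis [0.4525 0.1724] tube axis [0.4519 0.1697] tip z 0.119
  axis top/bottom [[3.2, 3.4, 50.1], [3.5, 3.1, 83.7]]
[-7.00e-04  2.00e-04  8.00e-04 -5.00e-02 -2.00e-02  9.93e+00]
```

View pics/ez.png

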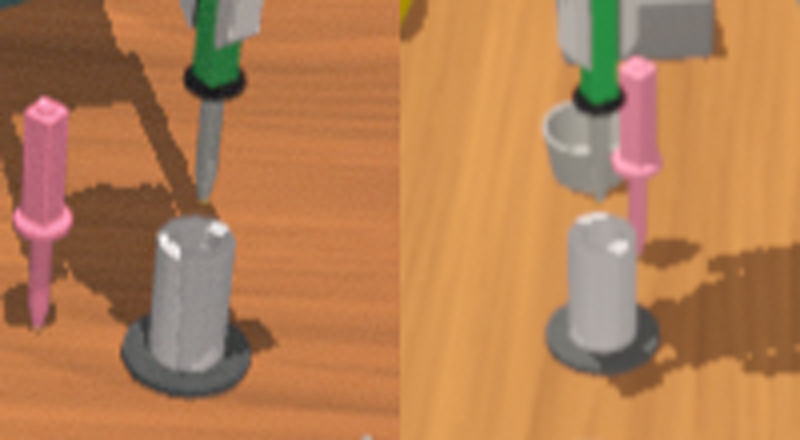

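The tip sits over the bore in both views (203,197)/(598,195) against rims at (196,232)/(602,225). Insert.

Call:
move_arm --deltas '[0,0,0,-0.05,0,1.5,1,0,0,0,-0.05,0,3,1,0,0,0,-0.05,0,4.5,1,0,0,0,-0.05,0,6,1,0,0,0,-0.05,0,7.5,1,0,0,0,-0.05,0,8.7,1,0,0,0,-0.05,0,9.3,1,0,0,0,-0.05,0,9.3,1]'

```text
time: 20.2
tool_pos: [0.4505, 0.1718, 0.1193]
ee_rot: [-3.138, -0.001, 2.162]
wrist_force: [0.2, -0.1, -1.3]
width: 0.0179
finger_force: 30.0
```

Call:
move_arm --deltas '[0,0,0,0,0,0.15,1,0,0,0,0,0,0.3,1,0,0,0,0,0,0.35,1,0,0,0,0,0,0.35,1,0,0,0,0,0,0.35,1]'

```text
time: 20.7
tool_pos: [0.4515, 0.1721, 0.1177]
ee_rot: [-3.141, 0.0, 2.162]
wrist_force: [-0.5, 0.5, -1.2]
width: 0.018
finger_force: 30.0
```

Call:
move_arm --deltas '[0,0,0,0,0,0.1,1,0,0,0,0,0,0.15,1,0,0,0,0,0,0.2,1,0,0,0,0,0,0.2,1,0,0,0,0,0,0.2,1]'

```text
time: 21.2
tool_pos: [0.4513, 0.172, 0.1156]
ee_rot: [-3.14, -0.0, 2.162]
wrist_force: [-0.8, -0.3, 1.1]
width: 0.0179
finger_force: 30.0
```

Force stepped up by about 2 N, so the flange is on the rim. Release and retreat straight up.

Call:
move_arm --deltas '[0,0,0,0,0,0,0.5,0,0,0,0,0,0,0.2,0,0,0,0,0,0,0,0,0,0,0,0,0,0,0,0,0,0,0,-2,0,0,0,0,0,0,-6,0,0,0,0,0,0,-10,0,0,0,0,0,0,-14,0]'

```text
time: 22.0
tool_pos: [0.4513, 0.1721, 0.2567]
ee_rot: [-3.14, -0.0, 2.162]
wrist_force: [0.1, -0.3, 0.5]
width: 0.0467
finger_force: 0.0
```

Run:
```python
from d import *
state()
a=snap('scene','f.png')['image'];b=snap('side')['image'];w=snap('wrist');P=cloud(w)
m=(np.hypot(P[...,0]-.452,P[...,1]-.172)<.04)&(P[...,2]>.15)&(P[...,2]<.17);print('top',m.sum(),P[m].mean(0))
im=np.hstack([a[165:365,170:470],b[150:350,215:385]])[:,:,::-1];cv2.imwrite('pics/f2.png',cv2.resize(im,None,fx=1.7,fy=1.7,interpolation=2))
```

```text
{'time': 22.0, 'joint_positions': [0.2472, -0.066, 1.4247, -0.0004, 1.7844, -0.3445], 'tool_pos': [0.4513, 0.1721, 0.2567], 'ee_rot': [-3.14, -0.0001, 2.1624], 'wrist_force': [0.1036, -0.3071, 0.5334], 'width': 0.0467, 'finger_force': 0.0}
top 590 [0.45158658 0.17384337 0.16091946]
```

View pics/f2.png

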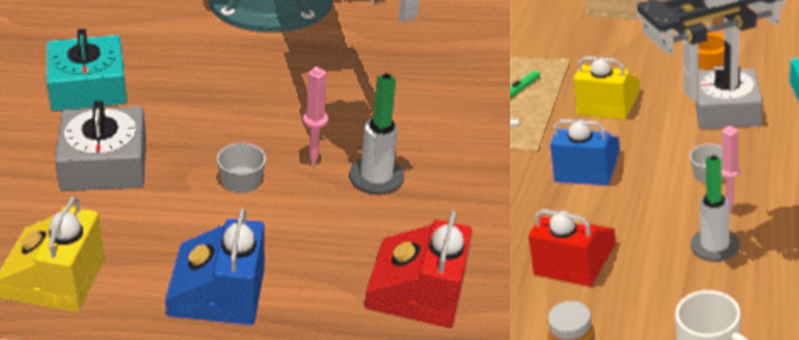

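The probe stands upright in its stand at (380,130), top at 161 mm as before. The knob points at the red mark at (98,145), everything else is where it was, and the gripper is clear. Handing in.

```bash
python3 -c "
from bench import robot
print(robot.close_job())"
```

```text
the job is handed in; nothing more can be done
None
```

The job is handed in at 22 s on the clock: I set the knob to the red zero mark, pressed the red pad and then the blue pad with the probe square to each face (about 4 to 5 N), and put the probe back upright in its stand, with the yellow lamp and everything else untouched.

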